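# Bring the red-lidded jar round to the order tray on a revolving stock carousel

### The arm

A 6-joint arm with a two-finger parallel gripper is mounted at the origin on the work surface. World frame = base frame: x ahead of the robot, y to its left, z up, the work surface at z = 0. Lengths are in m, angles in rad, forces in N, time in s.
With the tool pointing down it reaches from about 0.25 to 0.775 m from the base axis. Payload 4 kg.
Tool frame: the origin (TCP) lies between the finger pads; the fingertips stand 11 mm ahead of it and the grasp point (between the pads) lies 8 mm behind it (robot.tip_extent is the z of the fingertips in the tool frame, in m); z points along the fingers, y is the line along which they close (so a half turn about z gives the same grasp; the last joint's range is limited). The gripper opens to 94 mm and grips with 3 to 60 N. Pads are 16 mm wide; open, the fingers measure 119 mm over their backs; the gripper's body (75 mm by 177 mm) begins 78 mm behind the grasp point.
Start: joints at [-1.312, 0.087, 1.371, -0, 1.684, -0.103], TCP at [0.195, -0.514, 0.187] pointing down, gripper open.
Joint ranges: [-3.1, 3.1], [-0.76, 2.03], [0.27, 2.55], [-1.08, 4.22], [0.17, 2.65], [-2.57, 2.57]. Speed limits (rad/s): [2.79, 2.79, 3.14, 3.14, 3.14, 3.14].

### API

Orientations are given as [roll, pitch, yaw] about the fixed x, y, z axes, in that order (R = Rz(yaw) Ry(pitch) Rx(roll)).
In Python, from bench import robot, imaging gives the robot as it stands.
- The arm moves only by the shell command python3 -m pendant 'ROWS'. ROWS is JSON, a list of rows, each a list of 7 numbers: the shift along the world's x, y, z in cm, then the turn, a rotation vector about the world's x, y, z in degrees, then the opening, from 0 (shut) to 1 (fully open). In form: [[dx, dy, dz, ax, ay, az, jaw], ...]. A call has 1 to 8 rows; each row shifts and turns the commanded pose from where the row before left it; what a row does not reach is not made up. A row lasts 1/10 s, in which the tool goes at most 50 mm and 8.59 degrees, less where a joint would pass 70% of its speed; a pose out of reach is approached as far as the arm can. A call is refused whole if a number of a shift passes 5 or a number of a turn 8.59, either way. A call with a gripper value outside its range is refused whole. The fingers move at their own pace and stop on an object; the grip force is fixed at half the most. Time passes only in rows, so rows that do not move let the fingers close. It gives the time, the measured TCP pose, the force, the opening and the grip force at its end, in the units of the state.
- robot.get_obs(): the state, without advancing time (a new reading comes with each control period).
- imaging.snapshot(name): name is "scene" or "top" or "wrist"; returns the picture (400x640x3 uint8, red, green, blue); there is no depth.
- imaging.camera_params(name): a dict with "camera_matrix" (3x3 intrinsics, pixels), "R" (3x3) and "t" (3): a world point X has camera coordinates R X + t. Camera axes: x right, y down, z forward; pixel columns grow to the right and rows downward; lengths in m; the calibration is good to about 2 mm. The wrist camera is an equidistant fisheye: a pixel r from the principal point sees the ray r / f radians off the axis. A picture is of the moment at which its call begins: read the wrist's pose just before it. camera_params takes no time and is no camera call; for the wrist camera it gives the pose at the moment of the call.
- robot.close_job(): hands the job in; it is judged then, once.
The state is a dict: "time": time; "joint_positions": joint angles; "qvel": joint speeds; "joint_torque": joint torques, N m; "tool_pos": TCP position; "ee_rot": TCP orientation; "wrist_force": force on the tool from outside, world axes, zero at the start; "wrist_torque": the same for the moment, N m; "width": finger opening in m; "finger_force": force on a finger pad.
Only numpy, scipy, OpenCV 4.12 (cv2) and the standard library are available. Lean on these libraries where they do the work, as an engineer would, in place of code of your own. Each camera call takes 0.05 s, during which the arm holds its last target. There are 200 camera calls.

### The job

Turn the green stock carousel, by pushing with a fingertip against one of its dividers, until the jar with the red lid stands straight in front of the grey order tray, then leave the carousel standing still. Push gently, do not spin it, and do not touch any of the goods in the compartments: everything stays upright in its place.

Things in the scene. Friction and masses are not known exactly. Their poses are not given: they have to be found in the camera images.
- carousel: Round green revolving tray, 330 mm across, rim wall 34 mm high, on a fixed foot. Turns either way without stops about a vertical axis; rubs with about 0.22 N m (2 N at 115 mm out), so it stops within a few degrees when the push stops; no spring, no detents. Origin on the axis at the tray's underside, 26 mm above the bench; inner floor 6 mm higher. Axes turn with the tray.
- dividers: Aluminium insert fixed in the tray, turning with it: hub 52 mm in diameter and 5 upright radial plates like spokes, 4 mm thick, 46 mm high (tops 78 mm above the bench), 26 to 160 mm from the axis, at 36, 108, 180, 252 and 324 degrees from its x axis (counter-clockwise from above). Origin on the axis at the inner floor, 32 mm above the bench; axes parallel to the carousel's.
- empty_bay (a point): Point on the tray floor in the middle of the only empty compartment, on the carousel's x axis, 115 mm from the axis of turning; it turns with the tray. The other four compartments, at 72, 144, 216 and 288 degrees from it, hold one item each in any order, each within 10 mm of the same point of its compartment.
- red_jar: The wanted item: white plastic jar with a red screw lid, 47 mm in diameter, 52 mm high, loose on the tray floor, 0.1 kg. Origin at the centre of its underside, z up.
- blue_jar: Same jar with a blue lid, loose in another compartment. Origin at the centre of its underside, z up.
- tape_roll: Roll of yellow tape lying flat, 52 mm outside, 32 mm hole, 25 mm high, loose in another compartment. Origin at the centre of its underside, z up.
- disc_stack: Stack of reddish-brown sanding discs, 51 mm in diameter, 30 mm high, a single solid, loose in another compartment. Origin at the centre of its underside, z up.
- order_edge (a point): Middle of the top edge of the wall of the order tray that faces the carousel, 190 mm from the carousel's axis, 55 mm above the bench; x axis level, pointing from that axis straight into the order tray. The order tray is a fixed grey open box, 160 mm along x, 220 wide, 55 high. The jar is straight in front when on the line from the carousel's axis to this point, about 75 mm short of it.
Things that resemble listed ones, but are neither listed nor needed, are in the scene too. What is shaped like the red_jar but purple is not meant.

How it is judged:
On the way:
1. a finger pushes on a divider and the carousel turns (contact force between the fingers and dividers above 0.5 N and angular speed of carousel above 0.05 rad/s).
At the end, for the whole second after the job is handed in: The red-lidded jar stands on the carousel in front of the order tray, its centre within 25 mm sideways of the line from the carousel's axis to the middle of the order tray's near edge; all four items stand upright on the tray floor inside the carousel; the carousel is still (y of red_jar in the frame of order_edge between -0.025 and 0.025 m and x of red_jar in the frame of order_edge between -0.14 and -0.03 m and horizontal distance between each of red_jar, blue_jar, tape_roll, disc_stack and carousel below 0.15 m and angle between each of red_jar, blue_jar, tape_roll, disc_stack's own z axis and vertical below 0.15 rad and height (world z) of each of red_jar, blue_jar, tape_roll, disc_stack below 0.037 m and angular speed of carousel below 0.05 rad/s and linear speed of red_jar below 0.02 m/s); the robot touches nothing.
It fails at once if an item on the carousel is touched (over 1 N) (contact force between any of the fingers, the arm and red_jar above 1 N or contact force between any of the fingers, the arm and blue_jar above 1 N or contact force between any of the fingers, the arm and tape_roll above 1 N or contact force between any of the fingers, the arm and disc_stack above 1 N).
It fails at once if an item is lifted off the tray floor (by more than 12 mm) or tipped (height (world z) of any of red_jar, blue_jar, tape_roll, disc_stack above 0.044 m or angle between any of red_jar, blue_jar, tape_roll, disc_stack's own z axis and vertical above 0.4 rad).
It fails at once if the carousel is spun (faster than 2.5 rad/s) (angular speed of carousel above 2.5 rad/s).
It also fails if it takes over 45 s, if anything falls off the work surface, if the arm or the gripper's body presses on something with over 40 N, if the wrist force passes 120 N, or if a joint passes its speed limit or range.

## Working session

There is one attempt and no reset: what is moved stays moved. The work goes in short steps, Python scripts to look and compute and a shell command to move; the robot and the scene stay as the last step left them, time stands still between calls to the robot, and variables do not carry over. Pictures are saved under pics/ and viewed, at most 10 in all, crops included, and the job is handed in when it is done.

```bash
mkdir -p pics
python3 - <<'E'
from bench import robot, imaging
import cv2
for n in("top","scene"):
    im=imaging.snapshot(n); cv2.imwrite(f"pics/{n}0.png",im[:,:,::-1])
    p=imaging.camera_params(n); print(n,p["camera_matrix"],p["R"],p["t"])
o=robot.get_obs(); print(o["time"],o["tool_pos"],o["ee_rot"],o["width"],robot.tip_extent)
E
```

```text
top [[490.53801845   0.         323.60432274]
 [  0.         490.53801845 195.6951188 ]
 [  0.           0.           1.        ]] [[ 0.01982425 -0.99979123 -0.00494838]
 [-0.98779657 -0.01882119 -0.15460822]
 [ 0.15448281  0.00795298 -0.98796347]] [0.03260686 0.58091528 0.98030069]
scene [[421.26481986   0.         318.29911859]
 [  0.         421.26481986 198.9635259 ]
 [  0.           0.           1.        ]] [[-0.02277742  0.99969711  0.00932073]
 [ 0.71237659  0.02277082 -0.70142789]
 [-0.70142768 -0.00933685 -0.71267947]] [-0.02781134 -0.38602267  1.29369285]
0.1 [ 0.19453466 -0.51388903  0.18598612] [-3.13957280e+00 -1.91697786e-04  3.61786592e-01] 0.09369290007376391 0.011
```

View pics/top0.png

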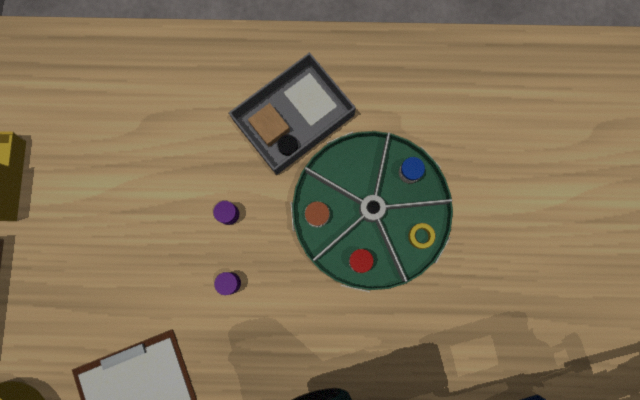

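View pics/scene0.png

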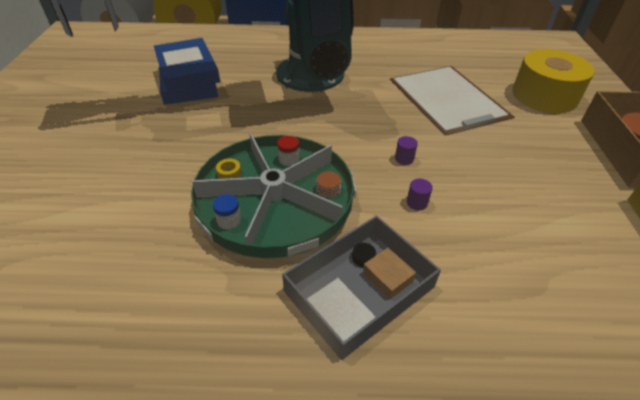

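```bash
cat > h.py <<'E'
import numpy as np, cv2
from bench import robot, imaging
def ray(n,uv,z):
    p=imaging.camera_params(n); R,t=np.array(p["R"]),np.array(p["t"])
    d=R.T@np.linalg.inv(p["camera_matrix"])@[*uv,1]; c=-R.T@t
    return (c+d*(z-c[2])/d[2])[:2]
def blob(im,lo,hi,roi=(290,125,455,295)):
    hsv=cv2.cvtColor(im,cv2.COLOR_RGB2HSV); m=cv2.inRange(hsv,lo,hi)
    k=np.zeros_like(m); k[roi[1]:roi[3],roi[0]:roi[2]]=1; m*=k
    n,l,s,c=cv2.connectedComponentsWithStats(m); i=1+np.argmax(s[1:,4]); return c[i],s[i,4]
def red(): 
    return blob(imaging.snapshot("top"),(0,190,110),(6,255,255))
E
python3 - <<'E'
from h import *
im=imaging.snapshot("top")
hsv=cv2.cvtColor(im,cv2.COLOR_RGB2HSV)
for q in[(361,261),(317,214),(226,212),(412,169)]: print(q,hsv[q[1],q[0]])
print(blob(im,(0,190,110),(6,255,255)))
# carousel ellipse (green+interior) -> hull
m=cv2.inRange(hsv,(65,60,20),(95,255,140)); m[:, :285]=0;m[:120]=0;m[295:]=0;m[:,460:]=0
pts=cv2.convexHull(cv2.findNonZero(m))[:,0]
w=np.array([ray("top",p,.060) for p in pts]).astype(np.float32)
print("carousel",cv2.minEnclosingCircle(w))
hub=ray("top",(373,207.5),.078);print("hub",hub)
T=np.array([ray("top",p,.055) for p in [(230,114),(309,54),(358,111),(277,174)]]);print(T,np.linalg.norm(T-np.roll(T,1,0),axis=1))
for n,q,z in[("red",(361,261),.084),("blue",(413,169),.084),("disc",(317,214),.062),("tape",(422,236),.057),("d1",(389,134),.078),("d2",(306,170),.078),("d3",(315,260),.078),("d4",(405,281),.078),("d5",(451,201),.078)]:
    v=ray("top",q,z)-hub; print(n,v+hub,np.linalg.norm(v),np.degrees(np.arctan2(v[1],v[0])))
e=(T[2]+T[3])/2-hub;print("edge",e+hub,np.linalg.norm(e),np.degrees(np.arctan2(e[1],e[0])))
cv2.imwrite("pics/c1.png",cv2.resize(im[40:300,210:460][:,:,::-1],None,fx=2.3,fy=2.3,interpolation=2))
E
```

```text
(361, 261) [  1 202 135]
(317, 214) [  9 159 125]
(226, 212) [139 157 109]
(412, 169) [109 204 121]
(array([361.3458445 , 260.28418231]), np.int32(373))
carousel ((0.5664572715759277, -0.03779178485274315), 0.1860043704509735)
hub [ 0.55288202 -0.05633935]
[[ 0.75078943  0.246468  ]
 [ 0.88905516  0.08165274]
 [ 0.7623733  -0.02572783]
 [ 0.62259487  0.1419243 ]] [0.16541834 0.21513132 0.1660689  0.21827792]
red [ 0.44539362 -0.03261725] 0.11007494782845477 167.55462958913608
blue [ 0.63230071 -0.13643195] 0.11279251691877938 -45.24206439267466
disc [0.53942743 0.05650711] 0.11364571543471477 96.7992313691292
tape [ 0.49902338 -0.15836622] 0.11536998964802363 -117.82898303627964
d1 [ 0.70638142 -0.08866254] 0.15686572028039697 -11.891346974915436
d2 [0.62741939 0.08059254] 0.15590433072874224 61.43882250333686
d3 [0.4457081  0.05812805] 0.1568089098017076 133.11526766997798
d4 [ 0.40821925 -0.11989323] 0.1580076329896584 -156.28294433072068
d5 [ 0.56911913 -0.21351021] 0.15800735301782828 -84.10177403217796
edge [0.69248409 0.05809823] 0.18051232175036674 39.34288912627642
```

View pics/c1.png

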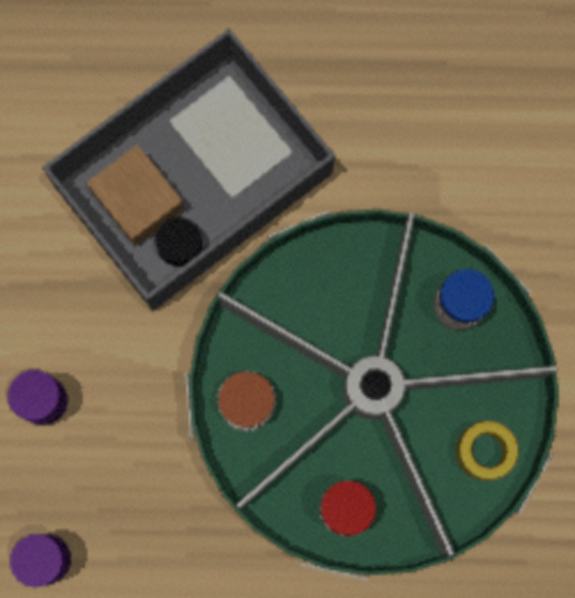

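The candidates are the red lid at (361,261), the brown disc stack at (317,214) and the purple jars at (226,212) and (227,283). Only (361,261) is a jar with a red lid on the carousel, and the crop confirms it. The carousel has to turn about 128° clockwise, so I'll push the divider at −12° from inside the empty bay.

```bash
python3 -m pendant '[[3.3,3.5,0,0,0,0,0],[3.3,3.5,0,0,0,0,0],[3.3,3.5,0,0,0,0,0],[3.3,3.5,0,0,0,0,0],[3.3,3.5,0,0,0,0,0],[3.3,3.5,0,0,0,0,0],[3.3,3.5,0,0,0,0,0]]'
python3 -m pendant '[[3.3,3.5,0,0,0,0,0],[3.3,3.5,0,0,0,0,0],[3.3,3.5,0,0,0,0,0],[3.3,3.5,0,0,0,0,0],[3.3,3.5,0,0,0,0,0],[3.3,3.5,0,0,0,0,0],[3.3,3.5,0,0,0,0,0],[0,0,0,0,0,0,0]]'
python3 - <<'E'
from h import *
print(robot.get_obs()["joint_positions"])
E
```

```text
time: 0.85
tool_pos: [0.4266, -0.2677, 0.1869]
ee_rot: [3.142, 0.0, 0.362]
wrist_force: [1.3, -1.1, 1.0]
width: 0.0415
finger_force: 0.0
time: 1.65
tool_pos: [0.6588, -0.0193, 0.184]
ee_rot: [-3.138, 0.002, 0.368]
wrist_force: [0.3, -0.9, -1.3]
width: 0.0005
finger_force: 0.0
[-0.11646952  0.33673115  1.08106676  0.00215409  1.72679547  1.08628782]
```

```bash
python3 -m pendant '[[0,0,-3,0,0,0,0],[0,0,-3,0,0,0,0],[0,0,-3,0,0,0,0],[0,0,-3,0,0,0,0],[0,0,0,0,0,0,0],[0,0,0,0,0,0,0]]'
python3 - <<'E'
from h import *
h=np.array([.553,-.056]);p0=robot.get_obs()["tool_pos"][:2]
a0=np.degrees(np.arctan2(*(p0-h)[::-1]));print(a0,np.linalg.norm(p0-h))
P=lambda a:h+.113*np.array([np.cos(np.radians(a)),np.sin(np.radians(a))])
q=p0
a=a0
while a>-132:
    a-=3; n=P(a); print(round(a,1),np.round((n-q)*100,2)); q=n
E
```

```text
time: 2.25
tool_pos: [0.656, -0.0249, 0.0669]
ee_rot: [-3.141, 0.001, 0.361]
wrist_force: [-0.0, 0.7, 1.0]
width: 0.0006
finger_force: 0.0
16.808222164327198 0.10760812154003808
13.8 [ 0.67 -0.41]
10.8 [ 0.13 -0.58]
7.8 [ 0.1  -0.58]
4.8 [ 0.07 -0.59]
1.8 [ 0.03 -0.59]
-1.2 [ 0.   -0.59]
-4.2 [-0.03 -0.59]
-7.2 [-0.06 -0.59]
-10.2 [-0.09 -0.58]
-13.2 [-0.12 -0.58]
-16.2 [-0.15 -0.57]
-19.2 [-0.18 -0.56]
-22.2 [-0.21 -0.55]
-25.2 [-0.24 -0.54]
-28.2 [-0.27 -0.53]
-31.2 [-0.29 -0.51]
-34.2 [-0.32 -0.5 ]
-37.2 [-0.35 -0.48]
-40.2 [-0.37 -0.46]
-43.2 [-0.39 -0.44]
-46.2 [-0.42 -0.42]
-49.2 [-0.44 -0.4 ]
-52.2 [-0.46 -0.37]
-55.2 [-0.48 -0.35]
-58.2 [-0.49 -0.32]
-61.2 [-0.51 -0.3 ]
-64.2 [-0.53 -0.27]
-67.2 [-0.54 -0.24]
-70.2 [-0.55 -0.21]
-73.2 [-0.56 -0.19]
-76.2 [-0.57 -0.16]
-79.2 [-0.58 -0.13]
-82.2 [-0.58 -0.1 ]
-85.2 [-0.59 -0.07]
-88.2 [-0.59 -0.03]
-91.2 [-0.59 -0.  ]
-94.2 [-0.59  0.03]
-97.2 [-0.59  0.06]
-100.2 [-0.58  0.09]
-103.2 [-0.58  0.12]
-106.2 [-0.57  0.15]
-109.2 [-0.56  0.18]
-112.2 [-0.55  0.21]
-115.2 [-0.54  0.24]
-118.2 [-0.53  0.27]
-121.2 [-0.51  0.29]
-124.2 [-0.5   0.32]
-127.2 [-0.48  0.35]
-130.2 [-0.46  0.37]
-133.2 [-0.44  0.39]
```

```bash
python3 -m pendant '[[0.7,-0.4,0,0,0,0,0],[0.1,-0.6,0,0,0,0,0],[0.1,-0.6,0,0,0,0,0],[0.1,-0.6,0,0,0,0,0],[0,-0.6,0,0,0,0,0],[0,-0.6,0,0,0,0,0],[0,-0.6,0,0,0,0,0],[-0.1,-0.6,0,0,0,0,0]]'
python3 -m pendant '[[-0.1,-0.6,0,0,0,0,0],[-0.1,-0.6,0,0,0,0,0],[-0.15,-0.57,0,0,0,0,0],[-0.18,-0.56,0,0,0,0,0],[-0.2,-0.55,0,0,0,0,0],[-0.24,-0.54,0,0,0,0,0],[-0.27,-0.53,0,0,0,0,0],[-0.3,-0.5,0,0,0,0,0]]'
python3 - <<'E'
from h import *
im=imaging.snapshot("top"); cv2.imwrite("pics/p1.png",im[100:320,260:500][:,:,::-1].repeat(2,0).repeat(2,1))
c,n=blob(im,(0,190,110),(6,255,255)); v=ray("top",c,.084)-[.553,-.056]; print(n,np.degrees(np.arctan2(v[1],v[0])))
p=robot.get_obs()["tool_pos"][:2]-[.553,-.056];print(np.linalg.norm(p),np.degrees(np.arctan2(p[1],p[0])))
E
```

```text
time: 3.05
tool_pos: [0.6656, -0.071, 0.067]
ee_rot: [3.142, 0.0, 0.362]
wrist_force: [0.3, -0.0, -0.2]
width: 0.0004
finger_force: 0.0
time: 3.85
tool_pos: [0.65, -0.1154, 0.0671]
ee_rot: [3.141, 0.0, 0.362]
wrist_force: [0.8, -0.4, -0.4]
width: 0.0002
finger_force: 0.0
230 164.62859333742574
0.11384981069143943 -31.94900776609952
```

View pics/p1.png

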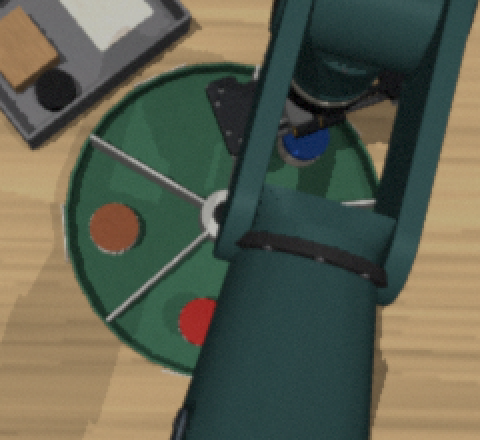

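Run:
```python
from h import *
a=imaging.snapshot("scene");b=imaging.snapshot("wrist")
cv2.imwrite("pics/p2.png",np.vstack([cv2.resize(a[60:260,130:450],(640,400)),cv2.resize(b,(320,200)).repeat(1,0) if 0 else np.hstack([cv2.resize(b,(320,200)),np.zeros((200,320,3),np.uint8)])])[:,:,::-1])
for q in[(273,177)]: print(ray("scene",q,.078))
p=imaging.camera_params("scene");X=np.array(p["R"])@robot.get_obs()["tool_pos"]+p["t"];X=p["camera_matrix"]@X;print("tcp in scene crop",(X[:2]/X[2]-[130,60])*2)
```

```text
[ 0.55833433 -0.05128753]
tcp in scene crop [209.13085486 307.03921088]
```

View pics/p2.png

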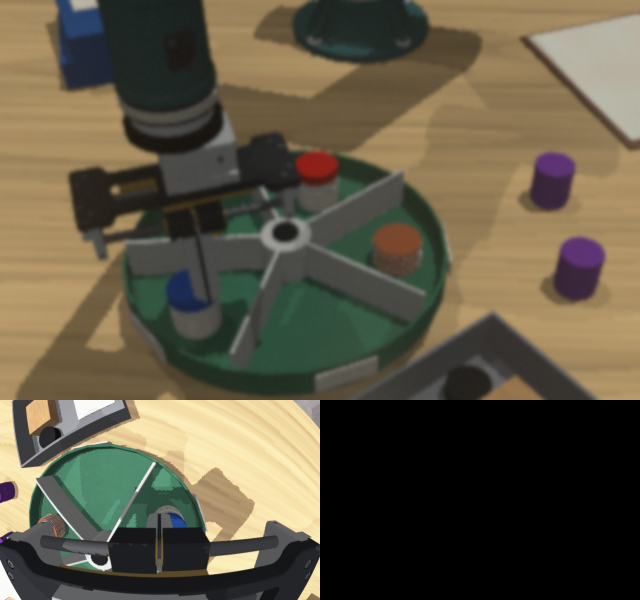

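Run:
```python
from h import *
a=imaging.snapshot("scene");b=imaging.snapshot("wrist");o=robot.get_obs()
p=imaging.camera_params("scene")
def pr(x):
    X=p["camera_matrix"]@(np.array(p["R"])@x+p["t"]);return X[:2]/X[2]
t=o["tool_pos"];print(t,pr(t),pr(t-[0,0,.011]),pr(t+[0,0,.011]),"jar",pr([.632,-.136,.032]),pr([.632,-.136,.084]), "d1 outer",pr([.553+.16*.98,-.056-.16*.2,.078]))
A=cv2.resize(a[150:250,190:290],(600,600),interpolation=cv2.INTER_CUBIC)
cv2.imwrite("pics/p3.png",A[:,:,::-1])
```

```text
[ 0.65031219 -0.11480898  0.06714446] [234.78181554 213.63131229] [235.54757637 217.55736937] [234.00071951 209.62663162] jar [227.89822308 218.61082448] [223.92494976 200.12472966] d1 outer [243.70178711 234.72419057]
```

View pics/p3.png

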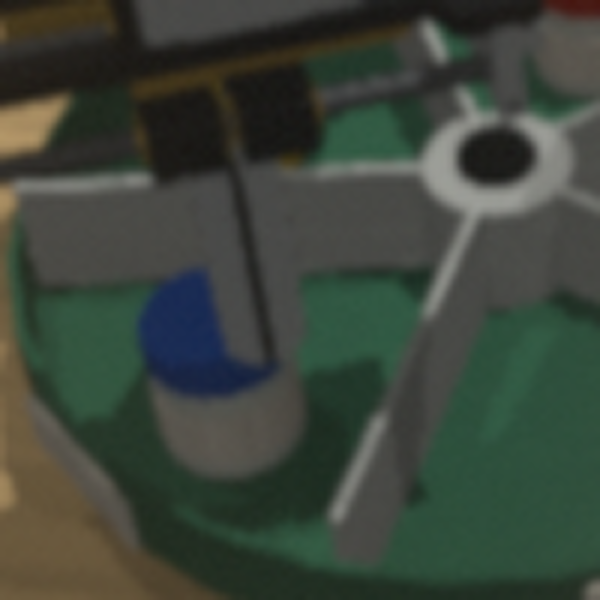

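The crop shows that the fingertip passed over the divider and now sits above the blue jar's lid, at about (233,210) in the scene image. The carousel hasn't turned. The true tip is about 25 mm higher than the stated numbers suggest. I'll lift, go back over the empty bay, and measure the tip height there.

```bash
python3 -m pendant '[[0,0,2,0,0,0,0],[0,0,2,0,0,0,0],[0.3,3,0,0,0,0,0],[0.3,3,0,0,0,0,0],[0.3,3,0,0,0,0,0],[0.3,2,0,0,0,0,0],[0,0,0,0,0,0,0]]'
python3 -m pendant '[[0,0,-2,0,0,0,0],[0,0,-2,0,0,0,0],[0,0,0,0,0,0,0],[0,0,0,0,0,0,0]]'
python3 - <<'E'
from h import *
a=imaging.snapshot("scene");o=robot.get_obs()
p=imaging.camera_params("scene")
def pr(x):
    X=p["camera_matrix"]@(np.array(p["R"])@x+p["t"]);return X[:2]/X[2]
t=o["tool_pos"];print(t,pr(t),(pr(t-[0,0,.011])-[210,130])*[5,5])
A=cv2.resize(a[130:250,210:330],(600,600),interpolation=cv2.INTER_CUBIC)
cv2.imwrite("pics/p4.png",A[:,:,::-1])
E
```

```text
time: 4.8
tool_pos: [0.6625, -0.0018, 0.1071]
ee_rot: [-3.141, -0.0, 0.366]
wrist_force: [-0.7, -0.6, 0.3]
width: 0.0007
finger_force: 0.0
time: 5.2
tool_pos: [0.662, -0.0058, 0.0669]
ee_rot: [-3.142, 0.001, 0.361]
wrist_force: [-0.3, -0.3, 0.7]
width: 0.0002
finger_force: 0.0
[ 0.66272474 -0.00576206  0.06800069] [292.37161816 219.61469592] [412.87339347 467.66360567]
```

View pics/p4.png

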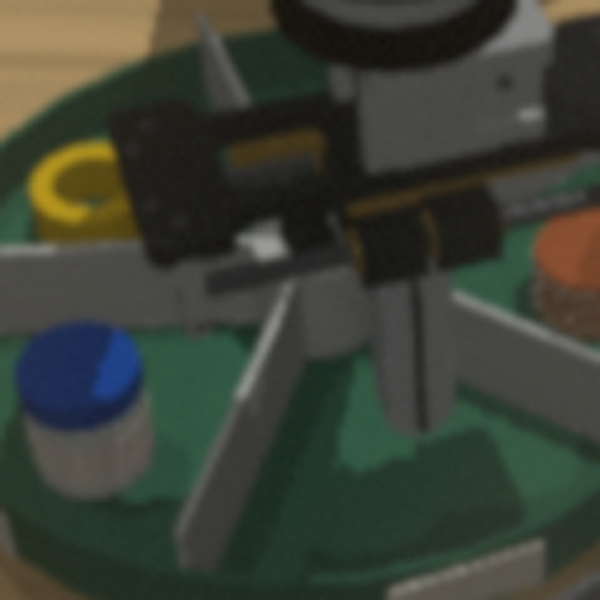

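The blue jar is untouched. The tip shows at crop (420,432), 7 px above its predicted position, which puts it about 20–25 mm higher than stated. I'll lower 27 mm in the empty bay while watching the force, then advance.

```bash
python3 -m pendant '[[0,0,-1,0,0,0,0],[0,0,-0.5,0,0,0,0],[0,0,-0.5,0,0,0,0],[0,0,-0.4,0,0,0,0],[0,0,-0.3,0,0,0,0],[0,0,0,0,0,0,0]]'
python3 -m pendant '[[0.1,-0.6,0,0,0,0,0],[0.1,-0.6,0,0,0,0,0],[0.1,-0.6,0,0,0,0,0],[0,-0.6,0,0,0,0,0],[0,-0.6,0,0,0,0,0],[0,-0.6,0,0,0,0,0],[0,-0.6,0,0,0,0,0],[0,-0.6,0,0,0,0,0]]'
python3 -m pendant '[[0,-0.6,0,0,0,0,0],[0,-0.6,0,0,0,0,0],[0,-0.6,0,0,0,0,0],[-0.1,-0.6,0,0,0,0,0],[-0.1,-0.6,0,0,0,0,0]]'
python3 - <<'E'
from h import *
im=imaging.snapshot("top"); s=imaging.snapshot("scene")
cv2.imwrite("pics/p5.png",np.hstack([cv2.resize(im[120:300,280:470],(380,360)),cv2.resize(s[120:260,180:370],(407,300))[:300].copy() if 0 else cv2.resize(s[120:260,180:370],(400,360))])[:,:,::-1])
p=robot.get_obs()["tool_pos"][:2]-[.553,-.056];print(np.linalg.norm(p),np.degrees(np.arctan2(p[1],p[0])))
E
```

```text
time: 5.85
tool_pos: [0.6619, -0.0048, 0.0394]
ee_rot: [-3.141, 0.001, 0.362]
wrist_force: [-0.5, -0.3, -0.4]
width: 0.0005
finger_force: 0.0
time: 6.65
tool_pos: [0.6653, -0.0535, 0.0401]
ee_rot: [3.141, 0.0, 0.362]
wrist_force: [0.5, 0.5, -0.6]
width: 0.0002
finger_force: 0.0
time: 7.15
tool_pos: [0.6631, -0.0831, 0.0399]
ee_rot: [-3.141, 0.0, 0.362]
wrist_force: [-0.2, 2.1, -0.7]
width: 0.0009
finger_force: 1.0
0.1140332181036865 -14.557569162144318
```

View pics/p5.png

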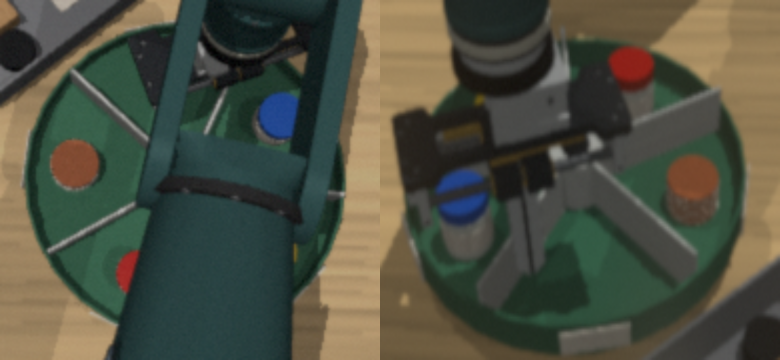

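Run:
```python
from h import *
o=robot.get_obs();t=o["tool_pos"]
p=imaging.camera_params("scene")
def pr(x):
    X=p["camera_matrix"]@(np.array(p["R"])@x+p["t"]);return np.round(X[:2]/X[2],1)
u=np.array([np.cos(-1.209),np.sin(-1.209),0])
for d in(.06,.075,.09):
  for h in(.05,.07,.09,.11,.13): print(d,h,pr(np.array([t[0],t[1],0])+u*d+[0,0,h]))
```

```text
0.06 0.05 [219.  233.2]
0.06 0.07 [217.2 226.2]
0.06 0.09 [215.4 218.8]
0.06 0.11 [213.5 211.2]
0.06 0.13 [211.6 203.2]
0.075 0.05 [210.9 235.3]
0.075 0.07 [208.9 228.2]
0.075 0.09 [207.  220.8]
0.075 0.11 [204.9 213.2]
0.075 0.13 [202.8 205.3]
0.09 0.05 [202.6 237.3]
0.09 0.07 [200.6 230.3]
0.09 0.09 [198.4 222.9]
0.09 0.11 [196.2 215.3]
0.09 0.13 [193.8 207.3]
```

The carousel is now turning: the divider follows the finger at about 2 N, and the gripper bar clears the blue lid by about 40 mm. I'll continue along the arc.

```bash
python3 -m pendant '[[-0.15,-0.57,0,0,0,0,0],[-0.18,-0.56,0,0,0,0,0],[-0.2,-0.55,0,0,0,0,0],[-0.24,-0.54,0,0,0,0,0],[-0.27,-0.53,0,0,0,0,0],[-0.3,-0.5,0,0,0,0,0],[-0.32,-0.5,0,0,0,0,0],[-0.35,-0.48,0,0,0,0,0]]'
python3 -m pendant '[[-0.37,-0.46,0,0,0,0,0],[-0.39,-0.44,0,0,0,0,0],[-0.42,-0.42,0,0,0,0,0],[-0.44,-0.4,0,0,0,0,0],[-0.46,-0.37,0,0,0,0,0],[-0.48,-0.35,0,0,0,0,0],[-0.5,-0.32,0,0,0,0,0],[-0.5,-0.3,0,0,0,0,0]]'
cat >> h.py <<'E'
def st(name=None):
    im=imaging.snapshot("top"); H=np.array([.553,-.056])
    def A(v): return round(float(np.degrees(np.arctan2(v[1],v[0]))),1)
    for n,lo,hi,z in(("red",(0,190,90),(6,255,255),.084),("blue",(100,150,60),(118,255,255),.084),("disc",(7,120,80),(14,190,255),.062)):
        try: c,k=blob(im,lo,hi); print(n,c.round(),k,A(ray("top",c,z)-H))
        except Exception as e: print(n,"hidden")
    p=robot.get_obs()["tool_pos"]; print("finger",p,np.linalg.norm(p[:2]-H),A(p[:2]-H))
    if name: cv2.imwrite(name,cv2.resize(im[100:320,260:480],(600,600))[:,:,::-1])
E
python3 -c "
from h import *
st()"
```

```text
time: 8.05
tool_pos: [0.643, -0.1257, 0.0402]
ee_rot: [3.141, -0.0, 0.362]
wrist_force: [1.1, 2.1, -0.3]
width: 0.0006
finger_force: 1.0
time: 8.85
tool_pos: [0.6072, -0.1562, 0.0402]
ee_rot: [3.141, -0.0, 0.362]
wrist_force: [1.7, 2.3, -0.1]
width: 0.0004
finger_force: 1.0
red [321. 225.] 349 109.9
blue [430. 217.] 315 -99.3
disc [338. 165.] 421 38.6
finger [ 0.60635417 -0.15692165  0.04017812] 0.11415711601318089 -62.1
```

```bash
python3 -m pendant '[[-0.53,-0.27,0,0,0,0,0],[-0.54,-0.24,0,0,0,0,0],[-0.55,-0.21,0,0,0,0,0],[-0.56,-0.19,0,0,0,0,0],[-0.57,-0.16,0,0,0,0,0],[-0.58,-0.13,0,0,0,0,0],[-0.58,-0.1,0,0,0,0,0],[-0.59,-0.07,0,0,0,0,0]]'
python3 -m pendant '[[-0.59,-0.03,0,0,0,0,0],[-0.59,0,0,0,0,0,0],[-0.59,0.03,0,0,0,0,0],[-0.59,0.06,0,0,0,0,0],[-0.58,0.1,0,0,0,0,0],[-0.58,0.12,0,0,0,0,0],[-0.57,0.15,0,0,0,0,0],[-0.56,0.18,0,0,0,0,0]]'
python3 -c "
from h import *
st()"
```

```text
time: 9.7
tool_pos: [0.5622, -0.1697, 0.0402]
ee_rot: [3.141, -0.0, 0.362]
wrist_force: [2.5, 1.4, 0.6]
width: 0.0004
finger_force: 1.1
time: 10.5
tool_pos: [0.5157, -0.1634, 0.0402]
ee_rot: [3.141, -0.0, 0.362]
wrist_force: [2.8, 1.2, -0.1]
width: 0.001
finger_force: 1.0
red [326. 180.] 360 60.5
blue [397. 259.] 273 -155.1
disc [383. 155.] 418 -10.6
finger [ 0.51435996 -0.16308967  0.03997876] 0.11384748607248389 -109.8
```

```bash
python3 -m pendant '[[-0.55,0.21,0,0,0,0,0],[-0.54,0.24,0,0,0,0,0],[-0.53,0.27,0,0,0,0,0],[-0.51,0.29,0,0,0,0,0],[-0.5,0.32,0,0,0,0,0],[-0.32,0.23,0,0,0,0,0],[-0.2,0.15,0,0,0,0,0],[0,0,0,0,0,0,0]]'
python3 -c "
from h import *
st()"
```

```text
time: 11.35
tool_pos: [0.4838, -0.1461, 0.04]
ee_rot: [-3.141, 0.001, 0.362]
wrist_force: [-0.9, -0.5, -0.3]
width: 0.0003
finger_force: 0.1
red [336. 167.] 362 42.8
blue [380. 265.] 290 -172.8
disc [398. 161.] 422 -28.2
finger [ 0.48379152 -0.14614878  0.03990004] 0.11365128905916926 -127.5
```

```bash
python3 -m pendant '[[-0.22,0.17,0,0,0,0,0],[-0.22,0.17,0,0,0,0,0],[-0.12,0.1,0,0,0,0,0],[0,0,0,0,0,0,0],[0.4,-0.3,0,0,0,0,0],[0.8,-0.6,0,0,0,0,0],[0.8,-0.6,0,0,0,0,0],[0,0,0,0,0,0,0]]'
python3 -m pendant '[[0,0,2,0,0,0,0],[0,0,4,0,0,0,0],[0,0,4,0,0,0,0],[0,0,4,0,0,0,0],[-2,-4,0,0,0,0,0],[-2,-4,0,0,0,0,0],[-2,-4,0,0,0,0,0],[-2,-4,0,0,0,0,0]]'
python3 -m pendant '[[-2,-4,0,0,0,0,0],[-2,-4,0,0,0,0,0],[-2,-4,0,0,0,0,0],[0,0,0,0,0,0,0],[0,0,0,0,0,0,0],[0,0,0,0,0,0,0]]'
python3 -c "
from h import *
st('pics/end.png'); print(robot.get_obs()['qvel'].round(3))
e=np.array([np.cos(np.radians(39.6)),np.sin(np.radians(39.6))])
c,_=red(); v=ray('top',c,.084)-[.553,-.056]; print('along',v@e,'side',e[0]*v[1]-e[1]*v[0])"
```

```text
time: 12.2
tool_pos: [0.5, -0.1579, 0.04]
ee_rot: [3.141, -0.0, 0.361]
wrist_force: [-0.1, 0.1, 1.2]
width: 0.0006
finger_force: 0.0
time: 13.0
tool_pos: [0.4181, -0.3182, 0.1802]
ee_rot: [-3.142, -0.0, 0.362]
wrist_force: [0.8, -1.3, -0.7]
width: 0.0002
finger_force: 0.0
time: 13.6
tool_pos: [0.3595, -0.436, 0.18]
ee_rot: [-3.141, -0.0, 0.363]
wrist_force: [-0.3, 0.6, 0.2]
width: 0.0008
finger_force: 0.0
red [339. 165.] 364 39.7
blue [380. 264.] 446 -172.5
disc [401. 162.] 422 -31.3
finger [ 0.35974594 -0.43579431  0.18017168] 0.42613478255701914 -117.0
[ 0.01  -0.005  0.002 -0.002 -0.003 -0.002]
along 0.11030671774034193 side -7.234826701186386e-05
```

View pics/end.png

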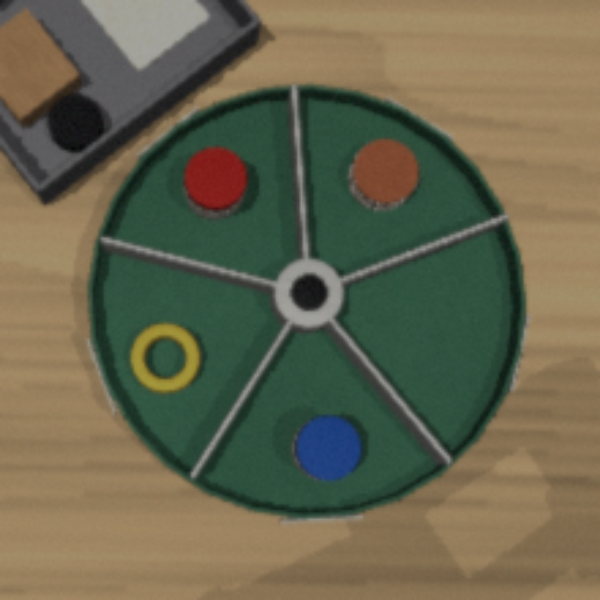

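The red-lidded jar, at crop (216,180), stands straight in front of the order tray. All four items are upright in their compartments, and the arm is clear.

```bash
python3 -c "
from bench import robot
print(robot.close_job())"
```

```text
the job is handed in; nothing more can be done
None
```

I handed the job in after about 14 s: the red-lidded jar measured within 1 mm of the line to the order tray, all four items looked upright and in place, and the arm was clear; on a first pass the fingertip, higher than its stated height, cleared the divider and hung over the blue jar, with no contact force seen.

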